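# Slide a rocker block along the rail into the corner pocket

## Robot

A 7-joint arm with a two-finger parallel gripper is mounted at the origin on the work surface. World frame = base frame: x ahead of the robot, y to its left, z up, the work surface at z = 0. Lengths are in m, angles in degrees, forces in N, time in s.
With the tool pointing down it reaches from about 0.425 to 0.875 m from the base axis. Payload 4.7 kg.
Tool frame: the origin (TCP) lies at the very end of the fingers, on their centre line; the grasp point (between the pads) lies 19 mm behind it; z points along the fingers, y is the line along which they close (so a half turn about z gives the same grasp; the last joint's range is limited). The gripper opens to 87 mm and grips with 3 to 60 N. Pads are 19 mm wide; open, the fingers measure 117 mm over their backs; the gripper's body (75 mm by 190 mm) begins 51 mm behind the grasp point.
Start: joints at [67.901, 18.392, -4.016, 83.108, 1.295, 78.541, -3.26], TCP at [0.253, -0.599, 0.223] pointing down, gripper open.
Joint ranges: [-163.93, 163.93], [-17.29, 119.83], [-79.2, 71.16], [3.27, 140.29], [-89.18, 269.18], [5.43, 117.66], [-154.24, 154.24]. Speed limits (degrees/s): [147.25, 147.25, 180, 180, 180, 180, 180].

## Interface

Orientations are given as [roll, pitch, yaw] about the fixed x, y, z axes, in that order (R = Rz(yaw) Ry(pitch) Rx(roll)).
In Python, from cell import get_obs, eyes, env gives the robot as it stands.
- The arm moves only by the tool servo_tool, never from a script. Its argument "series" is a list that holds one entry, the list of rows, each a list of 7 numbers: the shift along the tool's x, y, z in units of 300 mm (1.0 is 300 mm), then the turn, a rotation vector about the tool's x, y, z in units of pi rad (1.0 is pi rad), then the opening, from 0 (shut) to 1 (fully open). In form: [[[tx, ty, tz, wx, wy, wz, gripper], ...]]. A call has 1 to 12 rows; each row is the pose to reach, as a shift and turn from the pose commanded when the call began, along the tool's axes at that moment, turning the shorter way round; what a row does not reach only later rows make up. A row lasts 1/12 s, in which the tool goes at most 41.7 mm and 7.16 degrees, less where a joint would pass 70% of its speed; a pose out of reach is approached as far as the arm can. A call with a number of a shift or a turn outside -1 to 1 is refused whole. A call with a gripper value outside its range is refused whole. The fingers move at their own pace and stop on an object; "grip_force" is the grip in N (left out, the last holds). Time passes only in rows, so rows that repeat a pose let the fingers close. It gives the time, the measured TCP pose, the force, the opening and the grip force at its end, in the units of the state.
- get_obs(): the state, without advancing time (a new reading comes with each control period).
- eyes.read_camera(name): name is "side" or "top" or "wrist"; returns a dict with "frame" (384x512x3 uint8, red, green, blue), "depth" (384x512 float32, m along the optical axis (not along the pixel's ray), 0 where there is no reading), "fx", "fy", "cx", "cy" (pixels), "origin" and "rotation" of the camera in the world; the wrist camera has in their place "mount" (4x4, takes a point from camera to tool coordinates, whose origin is the TCP and whose axes are the flange's). Camera axes: x right, y down, z forward; pixel columns grow to the right and rows downward; lengths in m; the calibration is good to about 2 mm. The wrist camera is an equidistant fisheye: a pixel r from the principal point sees the ray r / f radians off the axis. A picture is of the moment at which its call begins: read the wrist's pose just before it.
- env.sign_off(): hands the job in; it is judged then, once.
The state is a dict: "time_s": time; "qpos": joint angles; "joint_velocities": joint speeds; "effort": joint torques, N m; "tool_pos": TCP position; "tool_rot": TCP orientation; "force": force on the tool from outside, world axes, zero at the start; "wrist_torque": the same for the moment, N m; "grip_width": finger opening in m; "grasp_force": force on a finger pad.
Only numpy, scipy, OpenCV 4.12 (cv2) and the standard library are available. Lean on these libraries where they do the work, as an engineer would, in place of code of your own. Each camera call takes 0.05 s, during which the arm holds its last target. There are 200 camera calls.

## Task

On the dark inspection plate, push the bright aluminium rocker block with closed fingertips until its long side lies flat against the steel rail, well before the pocket, then slide it along the rail into the blue corner pocket until it sits flush against both the rail and the end stop. Work gently, keep the block down on the plate all the time (no lifting or carrying), leave everything else on the bench where it stands, and move clear at the end.

Things in the scene. Friction and masses are not known exactly. Their poses are not given: they have to be found in the camera images.
- fixture: Fixed dark steel inspection plate, 170 (own x) x 340 (own y) x 10 mm thick, top at z = 10 mm; its place and yaw (-0.25 to 0.45 rad) differ each time. Origin: centre of its underside, on the bench. The rail runs along its far (+x) edge; the blue end stop crosses its +y (left) end; rail, stop and a short blue lip make the corner pocket, 44 mm wide, open towards -y and above.
- rail (a point): Top edge of the rail's working face at half its length, own (+60, 0, +26) mm on the fixture; axes as the fixture's. The bright steel rail is 16 mm high above the plate, 16 mm thick; its face looks to -x and runs from own y = -160 mm to the end stop at +140 mm.
- lip (a point): Blue lip: top edge of its inner face where its straight part begins, own (+16, +118, +26) mm on the fixture; axes as the fixture's. The lip, 16 mm high and 10 mm thick, runs parallel to the rail from here 22 mm to the end stop; towards -y a 10 mm flare spreads outwards, ending at about own y = +108, x = +4 to +10 mm.
- pocket (a point): Inner corner of the pocket, where rail face, end stop face and plate top meet: own (+60, +140, +10) mm on the fixture; axes as the fixture's (+x into the rail, +y into the end stop). The end stop is 16 mm high above the plate. Seated, the block's origin is at x = -20, y = -30 mm from here.
- block: Rocker block to move: bright aluminium, 40 (own x) x 60 (own y) x 24 mm high, two bolt holes on top, a brass ring in each long side (flat); 0.1 to 0.22 kg, slides freely. Origin: centre of its underside. Lies loose on the plate, off the rail on the robot's side, 150 to 220 mm short of its seat, turned up to 0.5 rad. Seated, about 28 mm of its length stand clear of lip and flare.
- bush: Brass bush standing on the plate, outer diameter 32, bore 22, height 30 mm, on the robot's side of the pocket (own fixture x about -55 mm). Leave it. Origin: centre of its underside.
- piston: Aluminium piston standing on the bench left of the plate, 84 mm diameter, 62 mm high. Leave it. Origin: centre of its underside.
- valve: Steel engine valve standing on its head, head 38 mm diameter, 95 mm high. Leave it. Origin: centre of its underside.
- wrench: Steel wrench lying on the bench right of the plate, some 0.2 m long. Leave it. Origin near its middle, on the bench.
- oil: White and blue oil bottle with red cap, 64 mm diameter, 170 mm high, at the right. Leave it. Origin: centre of its underside.
- carton: Blue carton, 90 x 130 x 50 mm, at the far left. Leave it. Origin: centre of its underside.
- spare: A second, dark steel rocker block of the same shape on the bare bench at the left, near the robot: not the one to move. Origin: centre of its underside.
Things that resemble listed ones, but are neither listed nor needed, are in the scene too. What is meant by the block is not orange, red or turquoise, and is the larger of those in its own colour.

How it is judged:
By the outcome, as a careful person would: the job done as asked, in the order asked, and still so for the second after the job is handed in, with the robot touching nothing.
It also fails if it takes over 53 s, if anything falls off the work surface, if the arm or the gripper's body presses on something with over 40 N, if the wrist force passes 120 N, or if a joint passes its speed limit or range.

## Working session

There is one attempt and no reset: what is moved stays moved. The work goes in short steps, Python scripts to look and compute and a tool call to move; the robot and the scene stay as the last step left them, time stands still between calls to the robot, and variables do not carry over. Pictures are saved under pics/ and viewed, at most 10 in all, crops included, and the job is handed in when it is done.

Besides the shell and the picture viewer there is one more tool, called after ">>>" as a command line: name --argument value ..., lists and objects as JSON in quotes. servo_tool: Moves the arm, as the interface text tells. Shifts and turns lie within -1 to 1; 1 stands for 300 mm of shift or pi rad of turn. Its arguments: {"type":"object","properties":{"series":{"type":"array"},"grip_force":{"type":"number"}},"required":["series"]}

```bash
mkdir -p pics; ls
python3 - <<'E'
from cell import get_obs, eyes, env
import cv2, numpy as np
o=get_obs(); print({k:np.round(v,3).tolist() for k,v in o.items()})
ims=[]
for n in ("top","side"):
    c=eyes.read_camera(n); np.savez(f"{n}0.npz",**c)
    print(n,c["fx"],c["fy"],c["cx"],c["cy"],np.round(c["origin"],4).tolist(),np.round(c["rotation"],4).tolist())
    cv2.imwrite(f"pics/{n}0.png",cv2.resize(c["frame"][:,:,::-1],(800,600),interpolation=cv2.INTER_CUBIC))
E
```

```text
pics
{'time_s': 0.0, 'qpos': [67.899, 18.437, -4.017, 83.174, 1.294, 78.541, -3.26], 'joint_velocities': [-0.105, -0.04, -0.013, -0.004, 0.056, 0.017, 0.044], 'effort': [-0.0, -49.128, -0.404, -31.253, -0.064, 0.043, 0.0], 'tool_pos': [0.253, -0.598, 0.221], 'tool_rot': [-179.892, 0.004, 22.912], 'force': [-0.643, 0.321, -0.267], 'wrist_torque': [0.063, 0.031, 0.012], 'grasp_force': 0.0, 'grip_width': 0.087}
top 393.14850200198435 393.14850200198435 251.79255077921044 194.1937304411503 [0.3498, -0.0044, 1.105] [-170.0596, -0.7629, -89.4006]
side 392.41489773846746 392.41489773846746 258.17897300634706 187.39623636844811 [0.2104, 0.8114, 0.7503] [-128.3818, 0.9621, -160.6224]
```

View pics/top0.png

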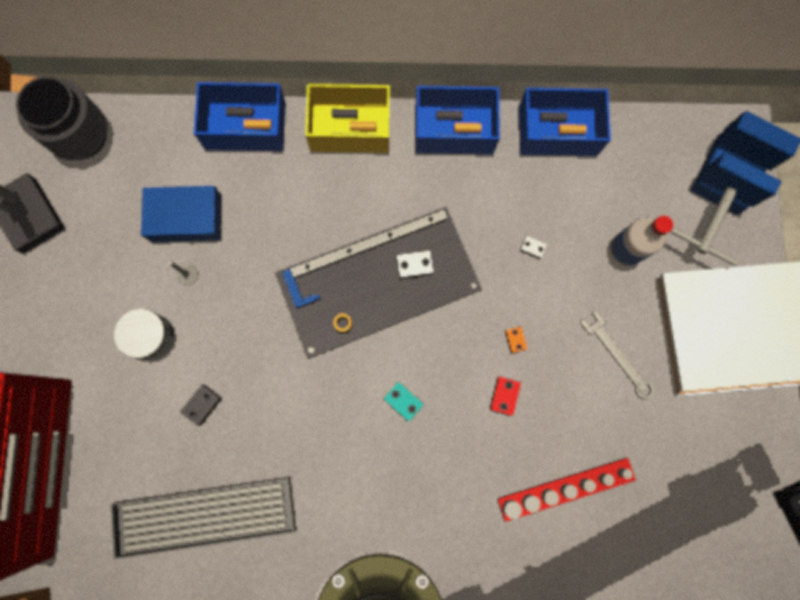

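View pics/side0.png

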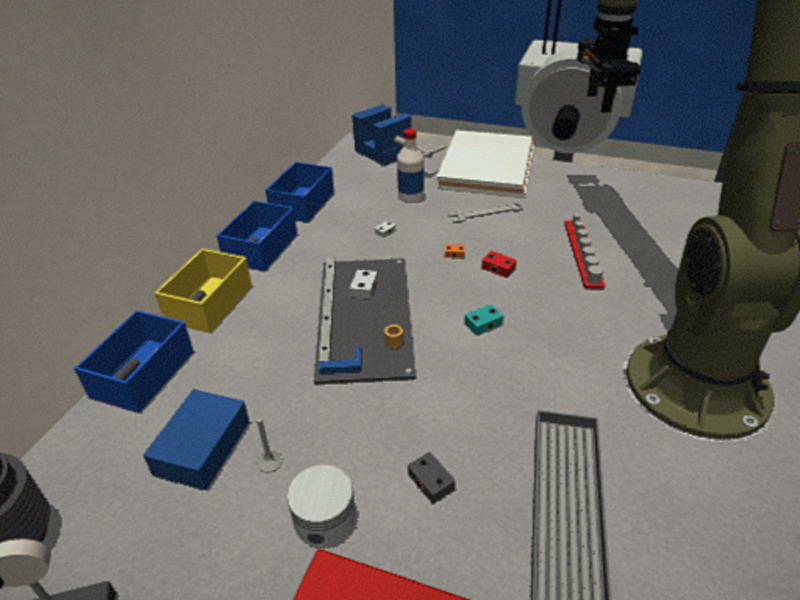

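The top view (800x600) shows the plate with corners near (277,272), (447,208), (481,290) and (307,357). The bright block is at (415,264), the pocket at (293,278) and the bush at (342,322). The side view agrees with this.

```bash
cat > h.py <<'E'
import numpy as np, cv2
from scipy.spatial.transform import Rotation as R
def rot(r):
    r=np.array(r); return r if r.shape==(3,3) else R.from_euler('xyz',r,degrees=True).as_matrix()
def cast(c,px,z):
    px=np.atleast_2d(px).astype(float)
    d=np.c_[(px[:,0]-c["cx"])/c["fx"],(px[:,1]-c["cy"])/c["fy"],np.ones(len(px))]@rot(c["rotation"]).T
    o=np.array(c["origin"]); return (o+d*((z-o[2])/d[:,2])[:,None])[:,:2]
def castw(c,px,z,pos,rpy):   # wrist fisheye
    px=np.atleast_2d(px).astype(float); u=(px-[c["cx"],c["cy"]])/[c["fx"],c["fy"]]
    t=np.linalg.norm(u,axis=1)+1e-12; d=np.c_[u/t[:,None]*np.sin(t)[:,None],np.cos(t)]
    T=np.eye(4);T[:3,:3]=rot(rpy);T[:3,3]=pos;T=T@np.array(c["mount"])
    d=d@T[:3,:3].T;o=T[:3,3]; return (o+d*((z-o[2])/d[:,2])[:,None])[:,:2]
def rect(p):
    (c,s,a)=cv2.minAreaRect((p*1000).astype(np.float32)); return np.array(c)/1000,np.round(s,1),a
E
python3 - <<'E'
from h import *
c=dict(np.load("top0.npz")); f=c["frame"]; g=f.max(2); hsv=cv2.cvtColor(f,cv2.COLOR_RGB2HSV)
def comp(m,xy):
    n,l=cv2.connectedComponents(m.astype(np.uint8)); k=l[xy[1],xy[0]]
    cs,_=cv2.findContours((l==k).astype(np.uint8),cv2.RETR_EXTERNAL,cv2.CHAIN_APPROX_NONE)
    return max(cs,key=cv2.contourArea)[:,0,:], (l==k).sum()
s=512/800
print("plate px",f[int(300*s),int(400*s)],"bench",f[int(330*s),int(470*s)],"block",f[int(274*s),int(415*s)])
p,n=comp(g<105,(int(380*s),int(300*s))); print(n)
hull=cv2.convexHull(p); q=cv2.approxPolyDP(hull,8,True)[:,0]; print((q/s).round(0).tolist(), cast(c,q,.01).round(4).tolist())
print("plate",rect(cast(c,hull[:,0],.01)))
m=(g>190)&(hsv[...,1]<50)
p,n=comp(m,(int(415*s),int(274*s))); print(n,"block",rect(cast(c,p,.034)))
b,n=comp((hsv[...,1]>120)&(hsv[...,0]>8)&(hsv[...,0]<30),(int(334*s),int(323*s)));print("bush",n,rect(cast(c,b,.04)))
E
```

```text
plate px [101  93  87] bench [172 158 148] block [197 195 185]
5086
[[448.0, 217.0], [478.0, 289.0], [305.0, 345.0], [278.0, 272.0]] [[0.7058, -0.1174], [0.5704, -0.1709], [0.4639, 0.1407], [0.5975, 0.1937]]
plate (array([0.5817981, 0.0109855]), array([167. , 333.7]), 21.921186447143555)
219 block (array([ 0.61152979, -0.05363022]), array([38.1, 57.1]), 9.07839298248291)
bush 89 (array([0.50273981, 0.07268826]), array([31.4, 30.9]), 45.84810256958008)
```

>>> servo_tool --series '[[[0.05, -0.04, 0, 0, 0, 0, 0], [0.13, -0.11, 0, 0, 0, 0, 0], [0.22, -0.18, 0, 0, 0, 0, 0], [0.31, -0.25, 0, 0, 0, 0, 0], [0.4, -0.33, 0, 0, 0, 0, 0], [0.48, -0.4, 0, 0, 0, 0, 0], [0.56, -0.46, 0, 0, 0, 0, 0], [0.64, -0.52, 0, 0, 0, 0, 0], [0.7, -0.58, 0, 0, 0, 0, 0], [0.76, -0.63, 0, 0, 0, 0, 0], [0.8, -0.66, 0, 0, 0, 0, 0]]]'

```text
time_s: 1.02
tool_pos: [0.3981, -0.3199, 0.2223]
tool_rot: [-179.9, -0.0, 23.1]
force: [-0.0, -0.0, -0.4]
grip_width: 0.0215
grasp_force: 0.0
```

>>> servo_tool --series '[[[0.04, -0.04, 0, 0, 0, 0, 0], [0.1, -0.1, 0, 0, 0, 0, 0], [0.18, -0.17, 0, 0, 0, 0, 0], [0.26, -0.25, 0, 0, 0, 0, 0], [0.34, -0.33, 0, 0, 0, 0, 0], [0.4, -0.4, 0, 0, 0, 0, 0], [0.46, -0.46, 0, 0, 0, 0, 0], [0.52, -0.52, 0, 0, 0, 0, 0], [0.57, -0.57, 0, 0, 0, 0, 0], [0.6, -0.62, 0, 0, 0, 0, 0], [0.6, -0.65, 0, 0, 0, 0, 0], [0.6, -0.65, 0, 0, 0, 0, 0]]]'

```text
time_s: 2.02
tool_pos: [0.4862, -0.0711, 0.2222]
tool_rot: [-180.0, 0.1, 23.1]
force: [0.6, 0.0, 0.8]
grip_width: 0.0002
grasp_force: 0.0
```

Run:
```python
from h import *
from cell import get_obs, eyes
o=get_obs(); c=eyes.read_camera("wrist"); np.savez("w1.npz",pos=o["tool_pos"],rpy=o["tool_rot"],**c)
print(o["time_s"],o["tool_pos"],o["tool_rot"],o["force"],o["grip_width"],c["fx"],c["cx"],c["cy"]);print(np.round(c["mount"],3).tolist())
cv2.imwrite("pics/w1.png",cv2.resize(c["frame"][:,:,::-1],(800,600)))
```

```text
2.0167 [ 0.48616652 -0.07107203  0.22224354] [-1.79952954e+02  5.46714355e-02  2.31212327e+01] [0.58871289 0.03160876 0.78381108] 0.0001735257929344046 297.3186396354542 255.3797068069704 189.30439882425406
[[-0.0, -0.96, -0.281, 0.077], [1.0, -0.001, 0.002, 0.0], [-0.002, -0.281, 0.96, -0.162], [0.0, 0.0, 0.0, 1.0]]
```

View pics/w1.png

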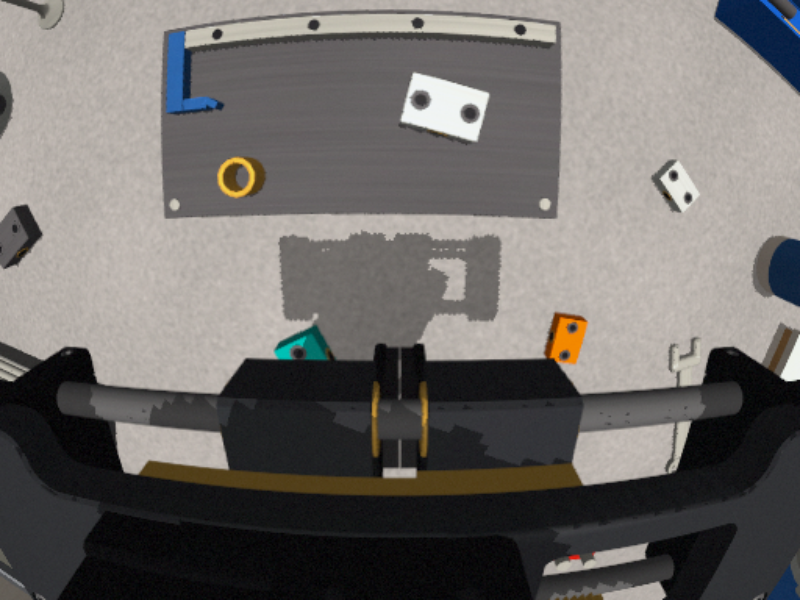

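```bash
cat > meas.py <<'E'
from h import *
def comp(m,xy):
    n,l=cv2.connectedComponents(m.astype(np.uint8)); k=l[int(xy[1]),int(xy[0])]
    cs,_=cv2.findContours((l==k).astype(np.uint8),cv2.RETR_EXTERNAL,cv2.CHAIN_APPROX_NONE)
    return max(cs,key=cv2.contourArea)[:,0,:], (l==k).sum()
def fitline(P):
    vx,vy,x,y=cv2.fitLine((P*1000).astype(np.float32),cv2.DIST_HUBER,0,.1,.01).ravel(); return np.array([x,y])/1000,np.array([vx,vy])
E
python3 - <<'E'
from meas import *
c=dict(np.load("w1.npz")); f=c["frame"]; g=f.max(2).astype(int); s=.64
hsv=cv2.cvtColor(f,cv2.COLOR_RGB2HSV)
W=lambda p,z: castw(c,p,z,c["pos"],c["rpy"])
col=int(360*s); print("column",[(y,int(g[y,col])) for y in range(4,36,1)])
# near plate edge: dark->bench going down, y around 217
def edge(cols,y0,y1,sgn):
    out=[]
    for x in cols:
        d=sgn*np.diff(cv2.GaussianBlur(g[:,x-1:x+2].astype(np.float32),(3,3),0)[:,1])[y0:y1]
        k=int(d.argmax()); 
        if 0<k<len(d)-1:
            den=d[k-1]-2*d[k]+d[k+1]; k=k+ (0.5*(d[k-1]-d[k+1])/den if den else 0)
        out.append((x,y0+k+.5))
    return np.array(out)
for n,cols,y0,y1,sg,z in (("near",range(125,340,3),130,146,1,.01),("railnear",range(125,350,3),24,36,-1,.026),("railnear",range(125,350,3),24,36,-1,.01),):
    e=edge(cols,y0,y1,sg); p,v=fitline(W(e,z)); print(n,z,p.round(4),np.degrees(np.arctan2(v[1],v[0])).round(2)-90, (e[0]/s).round(),(e[-1]/s).round())
p,n=comp((g>190)&(hsv[...,1]<50),(445*s,107*s)); print(n,"block",rect(W(p,.034)))
L=(hsv[...,0]>95)&(hsv[...,0]<130)&(hsv[...,1]>120)
p,n=comp(L,(175*s,80*s)); cs=cv2.approxPolyDP(p,2,True)[:,0]; print("blue",n,[((a/s).round().tolist(),W(a,.026).round(4).tolist()) for a in cs])
pl,n=comp((g<125),(300*s,150*s)); print(n,"plate",rect(W(cv2.convexHull(pl)[:,0],.01)))
b,n=comp((hsv[...,1]>120)&(hsv[...,0]>8)&(hsv[...,0]<30),(222*s,178*s));print("bush",n,rect(W(b,.035)))
E
```

```text
column [(4, 181), (5, 180), (6, 146), (7, 97), (8, 107), (9, 185), (10, 195), (11, 196), (12, 193), (13, 194), (14, 191), (15, 191), (16, 197), (17, 200), (18, 199), (19, 200), (20, 163), (21, 60), (22, 62), (23, 62), (24, 60), (25, 85), (26, 99), (27, 100), (28, 102), (29, 98), (30, 99), (31, 101), (32, 98), (33, 101), (34, 101), (35, 100)]
near 0.01 [ 0.5098 -0.0332] -157.48999 [195. 216.] [528. 217.]
railnear 0.026 [0.6308 0.0369] -160.44 [195.  46.] [542.  41.]
railnear 0.01 [0.634  0.0409] -160.42 [195.  46.] [542.  41.]
1375 block (array([ 0.6107536 , -0.05524914]), array([38.9, 58.9]), 8.704748153686523)
blue 867 [([170.0, 33.0], [[0.5948, 0.1803]]), ([166.0, 111.0], [[0.531, 0.1563]]), ([220.0, 108.0], [[0.5478, 0.1088]]), ([222.0, 103.0], [[0.5518, 0.109]]), ([212.0, 98.0], [[0.5529, 0.1184]]), ([188.0, 97.0], [[0.5477, 0.1408]]), ([189.0, 52.0], [[0.5838, 0.1554]]), ([183.0, 47.0], [[0.5861, 0.1629]]), ([183.0, 31.0], [[0.5988, 0.169]])]
26657 plate (array([0.5839032 , 0.01013312]), array([168.5, 337.9]), 22.497615814208984)
bush 536 (array([0.50390317, 0.06956459]), array([31.5, 39.5]), 35.38911437988281)
```

Wrist view: the plate runs from (165,30) to (557,216), the block is at (445,107), and the pocket corner is at (185,47). Plate yaw is 22.5° and its centre is (0.584, 0.010). In the plate's frame the block sits at (0, -71) mm, turned -13.8°. Next I lower the closed fingers on the robot's side of it.

>>> servo_tool --series '[[[0.03, 0.02, 0.03, 0, 0, 0.0033, 0], [0.08, 0.05, 0.1, 0, 0, 0.0033, 0], [0.14, 0.08, 0.18, 0, 0, 0.0033, 0], [0.18, 0.11, 0.27, 0, 0, 0.0033, 0], [0.21, 0.13, 0.36, 0, 0, 0.0033, 0], [0.22, 0.135, 0.44, 0, 0, 0.0033, 0], [0.22, 0.135, 0.52, 0, 0, 0.0033, 0], [0.22, 0.135, 0.58, 0, 0, 0.0033, 0], [0.22, 0.135, 0.63, 0, 0, 0.0033, 0], [0.22, 0.135, 0.66, 0, 0, 0.0033, 0], [0.22, 0.135, 0.68, 0, 0, 0.0033, 0], [0.22, 0.135, 0.68, 0, 0, 0.0033, 0]]]'

```text
time_s: 3.07
tool_pos: [0.5624, -0.0861, 0.0174]
tool_rot: [-180.0, 0.1, 22.2]
force: [0.2, -0.7, 0.0]
grip_width: 0.0005
grasp_force: 0.0
```

```bash
cat > st.py <<'E'
from meas import *
from cell import get_obs, eyes
import sys
C=np.array([.5839,.0101]); A=22.5
def own(p):
    d=(np.atleast_2d(p)[:,:2]-C)*1000; a=np.radians(A); return np.c_[d[:,0]*np.cos(a)+d[:,1]*np.sin(a),-d[:,0]*np.sin(a)+d[:,1]*np.cos(a)]
def state():
    o=get_obs(); a=np.radians(A); F=o["force"]
    print("t",o["time_s"],"own",own(o["tool_pos"])[0].round(1),"z",round(o["tool_pos"][2]*1000,1),"rot",np.round(o["tool_rot"],2),"Fown",np.round([F[0]*np.cos(a)+F[1]*np.sin(a),-F[0]*np.sin(a)+F[1]*np.cos(a),F[2]],1)); return o
def look(name):
    o=state(); c=eyes.read_camera("wrist"); cv2.imwrite(f"pics/{name}.png",cv2.resize(c["frame"][:,:,::-1],(800,600)))
    np.savez(name+".npz",pos=o["tool_pos"],rpy=o["tool_rot"],**c); return o,c
def blocktop():
    c=eyes.read_camera("top"); f=c["frame"]; hsv=cv2.cvtColor(f,cv2.COLOR_RGB2HSV)
    m=((f.max(2)>185)&(hsv[...,1]<50)).astype(np.uint8)
    n,l,sts,cen=cv2.connectedComponentsWithStats(m)
    for k in range(1,n):
        cs,_=cv2.findContours((l==k).astype(np.uint8),0,cv2.CHAIN_APPROX_NONE)
        P=own(cast(c,cs[0][:,0],.034))
        if sts[k,4]>60 and abs(P.mean(0)[0]-20)<60 and abs(P.mean(0)[1])<160: print(sts[k,4],"top: ",rect(P/1000))
E
python3 -c "
from st import *
look('w2'); blocktop()"
```

```text
t 3.0667 own [-56.6 -80.7] z 17.4 rot [-1.7997e+02  1.2000e-01  2.2230e+01] Fown [-0.1 -0.7  0. ]
57584 top:  (array([-0.09684482, -0.03754156]), array([1341.6,  806.3]), 61.54961395263672)
61 top:  (array([ 0.0672131, -0.0712283]), array([39.9, 12.9]), 87.37857818603516)
115 top:  (array([ 0.06725152, -0.00761617]), array([13.2, 70.3]), 0.21245163679122925)
120 top:  (array([0.06704815, 0.07186694]), array([71.9, 13.8]), 89.20687103271484)
```

View pics/w2.png

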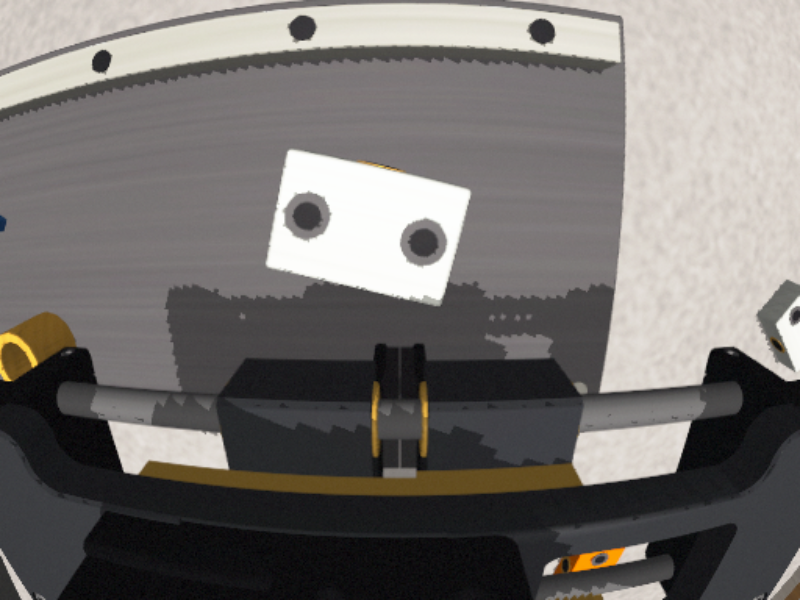

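The block sits ahead of the fingertips, from (267,150) to (470,305), with the rail beyond it. The tips point about 9 mm towards its tail. I'll push it gently towards the rail.

>>> servo_tool --series '[[[0.015, 0, 0, 0, 0, 0, 0], [0.03, 0, 0, 0, 0, 0, 0], [0.042, 0, 0, 0, 0, 0, 0], [0.052, 0, 0, 0, 0, 0, 0], [0.062, 0, 0, 0, 0, 0, 0], [0.072, 0, 0, 0, 0, 0, 0], [0.082, 0, 0, 0, 0, 0, 0], [0.092, 0, 0, 0, 0, 0, 0], [0.102, 0, 0, 0, 0, 0, 0], [0.112, 0, 0, 0, 0, 0, 0], [0.12, 0, 0, 0, 0, 0, 0], [0.125, 0, 0, 0, 0, 0, 0]]]'

```text
time_s: 4.17
tool_pos: [0.5983, -0.0704, 0.0185]
tool_rot: [-180.0, 0.0, 22.3]
force: [-2.0, -0.9, 0.3]
grip_width: 0.0006
grasp_force: 1.0
```

>>> servo_tool --series '[[[0.008, 0, 0, 0, 0, 0, 0], [0.016, 0, 0, 0, 0, 0, 0], [0.024, 0, 0, 0, 0, 0, 0], [0.032, 0, 0, 0, 0, 0, 0], [0.04, 0, 0, 0, 0, 0, 0], [0.048, 0, 0, 0, 0, 0, 0], [0.055, 0, 0, 0, 0, 0, 0], [0.06, 0, 0, 0, 0, 0, 0], [0.065, 0, 0, 0, 0, 0, 0], [0.07, 0, 0, 0, 0, 0, 0], [0.07, 0, 0, 0, 0, 0, 0]]]'

```text
time_s: 5.08
tool_pos: [0.6179, -0.0625, 0.0186]
tool_rot: [180.0, -0.0, 22.3]
force: [0.6, -0.5, -1.3]
grip_width: 0.0003
grasp_force: 0.2
```

```bash
python3 -c "
from st import *
look('w3')"
```

```text
t 5.0833 own [  3.7 -80.1] z 18.6 rot [ 1.800e+02 -2.000e-02  2.232e+01] Fown [ 0.4 -0.7 -1.3]
```

View pics/w3.png

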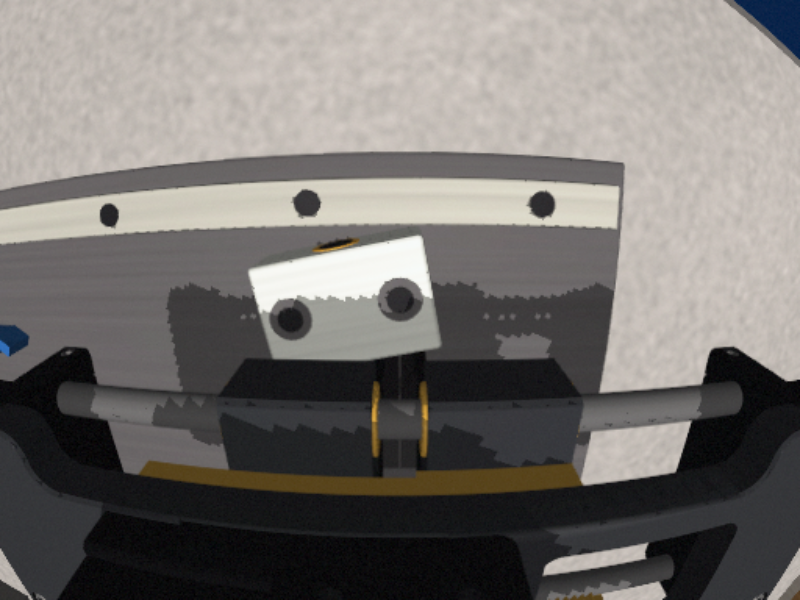

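The push over-rotated the block to about +10°: its tail corner at (422,237) is near the rail and its centre is about 19 mm left of the tips. I'll back off, shift left past the centre, and push again.

>>> servo_tool --series '[[[-0.03, 0, 0, 0, 0, 0, 0], [-0.06, 0, 0, 0, 0, 0, 0], [-0.075, 0, 0, 0, 0, 0, 0], [-0.075, -0.03, 0, 0, 0, 0, 0], [-0.075, -0.06, 0, 0, 0, 0, 0], [-0.075, -0.085, 0, 0, 0, 0, 0], [-0.065, -0.085, 0, 0, 0, 0, 0], [-0.05, -0.085, 0, 0, 0, 0, 0], [-0.035, -0.085, 0, 0, 0, 0, 0], [-0.02, -0.085, 0, 0, 0, 0, 0], [-0.01, -0.085, 0, 0, 0, 0, 0], [0, -0.085, 0, 0, 0, 0, 0]]]'

```text
time_s: 6.13
tool_pos: [0.6077, -0.0392, 0.0182]
tool_rot: [-180.0, 0.1, 22.3]
force: [-1.6, 0.3, 1.6]
grip_width: 0.0007
grasp_force: 0.9
```

>>> servo_tool --series '[[[0.006, 0, 0, 0, 0, 0, 0], [0.012, 0, 0, 0, 0, 0, 0], [0.016, 0, 0, 0, 0, 0, 0], [0.02, 0, 0, 0, 0, 0, 0], [0.02, 0, 0, 0, 0, 0, 0]]]'

```text
time_s: 6.55
tool_pos: [0.6133, -0.0368, 0.0183]
tool_rot: [-180.0, 0.0, 22.3]
force: [-1.0, 1.2, -0.1]
grip_width: 0.0005
grasp_force: 0.7
```

```bash
cat >> st.py <<'E'
def blockw(name):
    o,c=look(name); f=c["frame"]; g=f.max(2).astype(int); hsv=cv2.cvtColor(f,cv2.COLOR_RGB2HSV)
    m=((hsv[...,1]<28)&(g>140)).astype(np.uint8); m[225:]=0
    n,l,sts,cen=cv2.connectedComponentsWithStats(m)
    for k in range(1,n):
        if sts[k,4]<600: continue
        cs,_=cv2.findContours((l==k).astype(np.uint8),0,cv2.CHAIN_APPROX_NONE); q=max(cs,key=cv2.contourArea)
        P=own(castw(c,q[:,0],.034,o["tool_pos"],o["tool_rot"])); r=rect(P/1000); print(sts[k,4],(cen[k]/.64).round(),"rect own",(r[0]*1000).round(1),r[1],round(r[2],1))
E
python3 -c "
from st import *
blockw('w4')"
```

```text
t 6.55 own [  9.2 -54.5] z 18.3 rot [-1.7999e+02  3.0000e-02  2.2320e+01] Fown [-0.5  1.5 -0.1]
77420 [424. 129.] rect own [ 97.3 -64.3] [364.  141.1] 86.7
6393 [426. 295.] rect own [ 41.9 -64.1] [36.8 59.4] 0.1
```

View pics/w4.png

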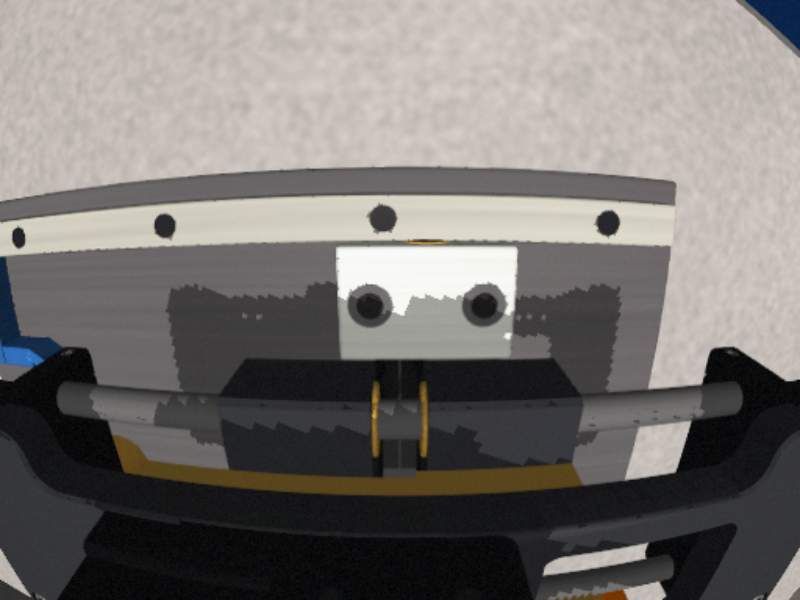

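The block is now nearly parallel to the rail, at (335–517, 247–358) in the picture. I'll press until it contacts firmly.

>>> servo_tool --series '[[[-0.01, 0, 0, 0, 0, 0, 0], [-0.015, 0.02, 0, 0, 0, 0, 0], [-0.01, 0.025, 0, 0, 0, 0, 0], [0, 0.025, 0, 0, 0, 0, 0], [0.004, 0.025, 0, 0, 0, 0, 0], [0.008, 0.025, 0, 0, 0, 0, 0], [0.01, 0.025, 0, 0, 0, 0, 0], [0.012, 0.025, 0, 0, 0, 0, 0], [0.012, 0.025, 0, 0, 0, 0, 0]]]'

```text
time_s: 7.35
tool_pos: [0.6169, -0.0453, 0.0186]
tool_rot: [179.9, 0.4, 22.2]
force: [-8.5, -6.1, 8.9]
grip_width: 0.0004
grasp_force: 5.2
```

```bash
python3 -c "
from st import *
blockw('w5')"
```

```text
t 7.35 own [  9.3 -63.8] z 18.6 rot [179.92   0.43  22.22] Fown [-10.2  -2.4   8.9]
78235 [427. 131.] rect own [ 96.5 -74.7] [363.4 139.8] 86.6
6303 [398. 296.] rect own [ 42.3 -63.9] [59.3 36.5] 89.6
```

The block is flush on the rail at about 10 N. Now I move the fingertips round to its tail end.

>>> servo_tool --series '[[[-0.02, 0, 0, 0, 0, 0, 0], [-0.06, 0.01, 0, 0, 0, 0, 0], [-0.09, 0.03, 0, 0, 0, 0, 0], [-0.09, 0.08, 0, 0, 0, 0, 0], [-0.09, 0.14, 0.005, 0, 0, 0, 0], [-0.09, 0.19, 0.01, 0, 0, 0, 0], [-0.06, 0.21, 0.013, 0, 0, 0, 0], [-0.02, 0.21, 0.013, 0, 0, 0, 0], [0.03, 0.21, 0.013, 0, 0, 0, 0], [0.07, 0.21, 0.013, 0, 0, 0, 0], [0.095, 0.21, 0.013, 0, 0, 0, 0], [0.095, 0.21, 0.013, 0, 0, 0, 0]]]'

```text
time_s: 8.4
tool_pos: [0.6718, -0.0899, 0.0143]
tool_rot: [-180.0, -0.1, 22.3]
force: [0.5, -0.6, -0.5]
grip_width: 0.0004
grasp_force: 0.0
```

```bash
python3 -c "
from st import *
blockw('w6')"
```

```text
t 8.4 own [  42.9 -126.1] z 14.3 rot [-1.7998e+02 -9.0000e-02  2.2310e+01] Fown [ 0.2 -0.7 -0.5]
85639 [399. 152.] rect own [ 124.4 -134.6] [364.4 113.4] 81.9
2022 [ 77. 314.] rect own [71.2  4.5] [91.1 14.3] 89.9
```

View pics/w6.png

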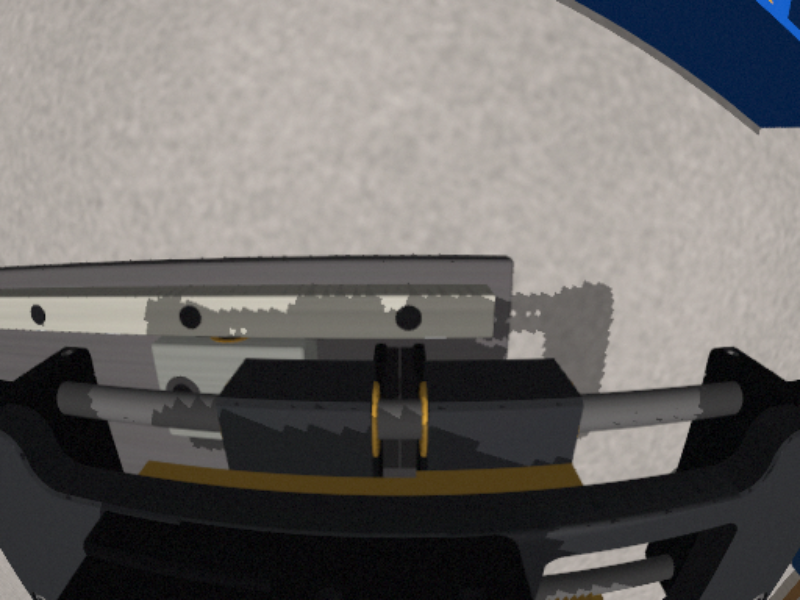

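The block lies flush along the rail, its tail edge is near x=312 px, and the fingertips are right of it at x=400. I'll slide it along.

>>> servo_tool --series '[[[-0.005, -0.015, 0, 0, 0, 0, 0], [-0.01, -0.03, 0, 0, 0, 0, 0], [-0.01, -0.042, 0, 0, 0, 0, 0], [-0.01, -0.052, 0, 0, 0, 0, 0], [-0.01, -0.062, 0, 0, 0, 0, 0], [-0.01, -0.072, 0, 0, 0, 0, 0], [-0.01, -0.084, 0, 0, 0, 0, 0], [-0.01, -0.096, 0, 0, 0, 0, 0], [-0.01, -0.108, 0, 0, 0, 0, 0], [-0.01, -0.12, 0, 0, 0, 0, 0], [-0.01, -0.13, 0, 0, 0, 0, 0], [-0.01, -0.14, 0, 0, 0, 0, 0]]]'

```text
time_s: 9.45
tool_pos: [0.6512, -0.0526, 0.0148]
tool_rot: [179.9, 0.0, 22.3]
force: [1.1, -3.0, 1.4]
grip_width: 0.0003
grasp_force: 1.6
```

>>> servo_tool --series '[[[0, -0.01, 0, 0, 0, 0, 0], [0, -0.022, 0, 0, 0, 0, 0], [0, -0.034, 0, 0, 0, 0, 0], [0, -0.046, 0, 0, 0, 0, 0], [0, -0.058, 0, 0, 0, 0, 0], [0, -0.07, 0, 0, 0, 0, 0], [0, -0.082, 0, 0, 0, 0, 0], [0, -0.094, 0, 0, 0, 0, 0], [0, -0.106, 0, 0, 0, 0, 0], [0, -0.118, 0, 0, 0, 0, 0], [0, -0.128, 0, 0, 0, 0, 0], [0, -0.134, 0, 0, 0, 0, 0]]]'

```text
time_s: 10.45
tool_pos: [0.6357, -0.0152, 0.0148]
tool_rot: [179.9, 0.0, 22.3]
force: [0.2, -5.2, 3.5]
grip_width: 0.0004
grasp_force: 2.5
```

Run:
```python
from st import *
blockw('w7')
c=eyes.read_camera("side"); cv2.imwrite("pics/s7.png",cv2.resize(c["frame"][140:260,170:330,::-1],(800,600),interpolation=cv2.INTER_CUBIC))
a=cv2.imread("pics/w7.png"); b=cv2.imread("pics/s7.png"); cv2.imwrite("pics/m7.png",np.vstack([cv2.resize(a,(400,300)),cv2.resize(b,(400,300))]))
```

```text
t 10.45 own [ 38.2 -43.2] z 14.8 rot [1.7995e+02 3.0000e-02 2.2320e+01] Fown [-1.8 -4.9  3.5]
90094 [402. 147.] rect own [121.1 -52.6] [356.4 137.2] 86.2
1046 [286. 343.] rect own [57.5 -4.6] [ 6.5 57.7] 0.9
```

View pics/m7.png

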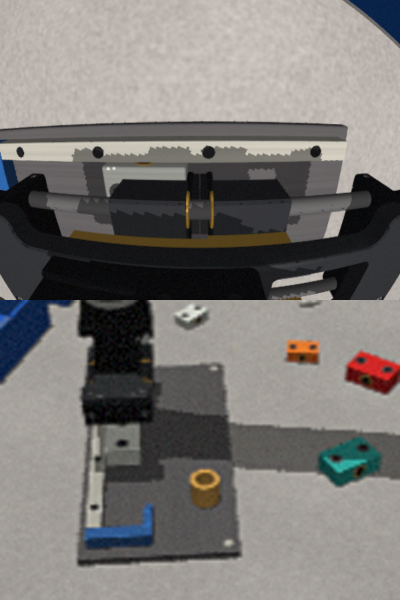

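The block slides along the rail: centre at about y = -5 mm, square, with the pocket clear ahead. I'll continue with a slight bias towards the rail.

>>> servo_tool --series '[[[0.002, -0.01, 0, 0, 0, 0, 0], [0.004, -0.022, 0, 0, 0, 0, 0], [0.006, -0.034, 0, 0, 0, 0, 0], [0.006, -0.046, 0, 0, 0, 0, 0], [0.006, -0.058, 0, 0, 0, 0, 0], [0.006, -0.07, 0, 0, 0, 0, 0], [0.006, -0.082, 0, 0, 0, 0, 0], [0.007, -0.094, 0, 0, 0, 0, 0], [0.007, -0.106, 0, 0, 0, 0, 0], [0.007, -0.118, 0, 0, 0, 0, 0], [0.007, -0.13, 0, 0, 0, 0, 0], [0.007, -0.14, 0, 0, 0, 0, 0]]]'

```text
time_s: 11.55
tool_pos: [0.6209, 0.0228, 0.0143]
tool_rot: [179.9, 0.2, 22.3]
force: [-1.3, -7.7, 3.4]
grip_width: 0.0002
grasp_force: 3.3
```

>>> servo_tool --series '[[[0, -0.01, 0, 0, 0, 0, 0], [0, -0.022, 0, 0, 0, 0, 0], [0, -0.034, 0, 0, 0, 0, 0], [0.001, -0.046, 0, 0, 0, 0, 0], [0.001, -0.058, 0, 0, 0, 0, 0], [0.001, -0.07, 0, 0, 0, 0, 0], [0.001, -0.082, 0, 0, 0, 0, 0], [0.002, -0.094, 0, 0, 0, 0, 0], [0.002, -0.106, 0, 0, 0, 0, 0], [0.002, -0.116, 0, 0, 0, 0, 0], [0.002, -0.124, 0, 0, 0, 0, 0], [0.002, -0.13, 0, 0, 0, 0, 0]]]'

```text
time_s: 12.55
tool_pos: [0.6064, 0.0585, 0.0141]
tool_rot: [179.9, 0.2, 22.2]
force: [-1.2, -8.7, 3.9]
grip_width: 0.0004
grasp_force: 3.7
```

Run:
```python
from st import *
blockw('w8')
```

```text
t 12.55 own [39.3 36.1] z 14.1 rot [179.87   0.24  22.25] Fown [-4.4 -7.6  3.9]
85287 [383. 132.] rect own [132.5  45.3] [147.1 349.2] 2.9
5798 [514. 299.] rect own [70.9 -6.6] [281.7  29.6] 86.7
757 [285. 345.] rect own [58.1 75. ] [ 4.8 57.4] 0.8
```

>>> servo_tool --series '[[[-0.002, -0.01, 0, 0, 0, 0, 0], [-0.003, -0.02, 0, 0, 0, 0, 0], [-0.003, -0.03, 0, 0, 0, 0, 0], [-0.003, -0.04, 0, 0, 0, 0, 0], [-0.003, -0.05, 0, 0, 0, 0, 0], [-0.003, -0.06, 0, 0, 0, 0, 0], [-0.003, -0.07, 0, 0, 0, 0, 0], [-0.003, -0.08, 0, 0, 0, 0, 0], [-0.003, -0.088, 0, 0, 0, 0, 0], [-0.003, -0.096, 0, 0, 0, 0, 0], [-0.003, -0.102, 0, 0, 0, 0, 0], [-0.003, -0.102, 0, 0, 0, 0, 0]]]'

```text
time_s: 13.6
tool_pos: [0.5939, 0.0887, 0.0141]
tool_rot: [180.0, 0.2, 22.3]
force: [-1.4, -4.6, 2.2]
grip_width: 0.0003
grasp_force: 2.2
```

>>> servo_tool --series '[[[0, -0.004, 0, 0, 0, 0, 0], [0, -0.008, 0, 0, 0, 0, 0], [0, -0.012, 0, 0, 0, 0, 0], [0, -0.012, 0, 0, 0, 0, 0]]]'

```text
time_s: 13.93
tool_pos: [0.5928, 0.0914, 0.0141]
tool_rot: [180.0, 0.2, 22.3]
force: [-0.8, -5.7, 2.6]
grip_width: 0.0006
grasp_force: 2.6
```

Run:
```python
from st import *
blockw('w9')
```

```text
t 13.9333 own [39.3 71.7] z 14.1 rot [1.7996e+02 1.5000e-01 2.2300e+01] Fown [-2.9 -4.9  2.6]
87055 [381. 139.] rect own [127.6  79.2] [138.2 352.5] 2.8
4937 [555. 299.] rect own [71. 16.] [240.4  14.7] 90.0
746 [285. 345.] rect own [ 58.1 110.6] [ 4.8 57.5] 0.9
```

>>> servo_tool --series '[[[0, -0.004, 0, 0, 0, 0, 0], [0, -0.008, 0, 0, 0, 0, 0], [0, -0.01, 0, 0, 0, 0, 0], [0, -0.01, 0, 0, 0, 0, 0]]]'

```text
time_s: 14.32
tool_pos: [0.5928, 0.0914, 0.0142]
tool_rot: [179.8, 0.1, 22.2]
force: [1.9, -9.4, 1.7]
grip_width: 0.0005
grasp_force: 4.9
```

The fingertips have stopped and the force has risen, so the block is against the end stop. Now I back off and press its exposed tail against the rail.

>>> servo_tool --series '[[[0, 0.02, 0, 0, 0, 0, 0], [0, 0.05, 0, 0, 0, 0, 0], [-0.03, 0.08, 0, 0, 0, 0, 0], [-0.08, 0.08, 0, 0, 0, 0, 0], [-0.12, 0.08, 0, 0, 0, 0, 0], [-0.15, 0.07, 0, 0, 0, 0, 0], [-0.15, 0.03, 0, 0, 0, 0, 0], [-0.15, -0.01, 0, 0, 0, 0, 0], [-0.15, -0.04, 0, 0, 0, 0, 0], [-0.15, -0.05, 0, 0, 0, 0, 0], [-0.15, -0.05, 0, 0, 0, 0, 0]]]'

```text
time_s: 15.23
tool_pos: [0.5451, 0.0944, 0.0148]
tool_rot: [-180.0, -0.0, 22.5]
force: [0.6, -0.1, -0.2]
grip_width: 0.0002
grasp_force: 0.0
```

Run:
```python
from st import *
blockw('w10')
```

```text
t 15.2333 own [-3.5 92.8] z 14.8 rot [-1.7996e+02 -4.0000e-02  2.2520e+01] Fown [ 0.5 -0.3 -0.2]
63041 [326. 116.] rect own [ 82.8 100.4] [153.3 347.7] 0.1
9251 [517. 186.] rect own [68.4 32.6] [210.1  14.6] 90.0
7525 [345. 265.] rect own [ 40.9 110.3] [38.8 59. ] 0.2
```

View pics/w10.png

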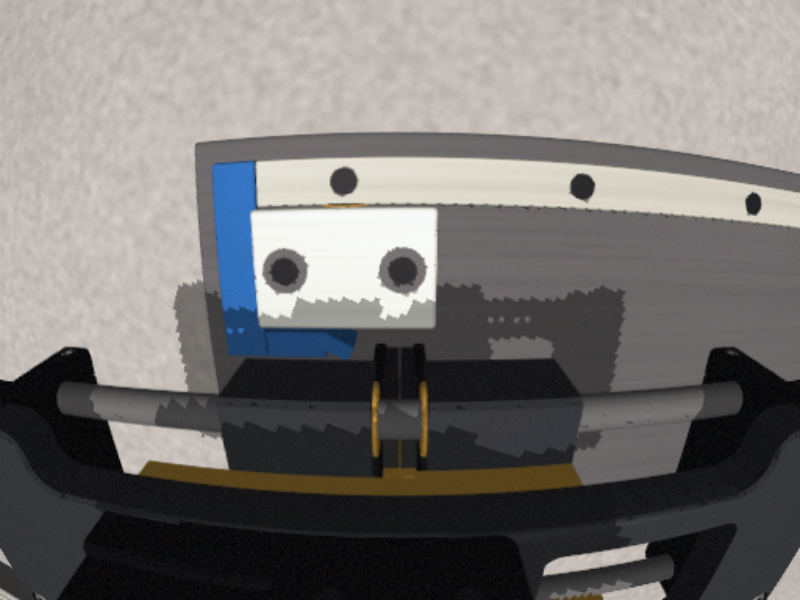

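The block is in the pocket at (252–437, 208–328), flush with the stop and the rail. I'll give it a gentle confirming press towards the rail.

>>> servo_tool --series '[[[0.01, 0.008, 0, 0, 0, 0, 0], [0.02, 0.008, 0, 0, 0, 0, 0], [0.028, 0.008, 0, 0, 0, 0, 0], [0.036, 0.008, 0, 0, 0, 0, 0], [0.042, 0.008, 0, 0, 0, 0, 0], [0.046, 0.008, 0, 0, 0, 0, 0], [0.05, 0.008, 0, 0, 0, 0, 0], [0.05, 0.008, 0, 0, 0, 0, 0]]]'

```text
time_s: 15.95
tool_pos: [0.5588, 0.0946, 0.0143]
tool_rot: [180.0, 0.2, 22.3]
force: [-5.0, -1.8, 4.2]
grip_width: 0.0001
grasp_force: 2.5
```

>>> servo_tool --series '[[[-0.02, 0, 0, 0, 0, 0, 0], [-0.05, 0.01, 0, 0, 0, 0, 0], [-0.05, 0.06, 0, 0, 0, 0, 0], [-0.05, 0.11, 0, 0, 0, 0, 0], [-0.03, 0.13, 0, 0, 0, 0, 0], [0.02, 0.13, 0, 0, 0, 0, 0], [0.07, 0.13, 0, 0, 0, 0, 0], [0.093, 0.12, 0, 0, 0, 0, 0], [0.093, 0.1, 0, 0, 0, 0, 0], [0.093, 0.08, 0, 0, 0, 0, 0], [0.093, 0.068, 0, 0, 0, 0, 0], [0.093, 0.062, 0, 0, 0, 0, 0]]]'

```text
time_s: 16.95
tool_pos: [0.5917, 0.0899, 0.0145]
tool_rot: [-180.0, 0.0, 22.4]
force: [-0.5, 0.5, 0.5]
grip_width: 0.0005
grasp_force: 0.0
```

>>> servo_tool --series '[[[0, -0.004, 0, 0, 0, 0, 0], [0, -0.007, 0, 0, 0, 0, 0], [0, -0.01, 0, 0, 0, 0, 0], [0, -0.01, 0, 0, 0, 0, 0]]]'

```text
time_s: 17.28
tool_pos: [0.5919, 0.0909, 0.0147]
tool_rot: [180.0, 0.0, 22.3]
force: [-0.3, -0.1, -0.2]
grip_width: 0.0005
grasp_force: 0.2
```

>>> servo_tool --series '[[[0, -0.004, 0, 0, 0, 0, 0], [0, -0.008, 0, 0, 0, 0, 0], [0, -0.012, 0, 0, 0, 0, 0], [0, -0.012, 0, 0, 0, 0, 0]]]'

```text
time_s: 17.62
tool_pos: [0.5918, 0.091, 0.0148]
tool_rot: [179.7, 0.0, 22.2]
force: [2.7, -7.4, 0.7]
grip_width: 0.0001
grasp_force: 3.5
```

Contact on the stop is firm, with no further motion. I retreat from the block, lift, and move back.

>>> servo_tool --series '[[[0, 0.02, 0, 0, 0, 0, 0], [0, 0.06, 0, 0, 0, 0, 0], [0, 0.1, -0.01, 0, 0, 0, 0], [0, 0.12, -0.06, 0, 0, 0, 0], [0, 0.13, -0.13, 0, 0, 0, 0], [-0.02, 0.14, -0.22, 0, 0, 0, 0], [-0.07, 0.15, -0.32, 0, 0, 0, 0], [-0.13, 0.16, -0.42, 0, 0, 0, 0], [-0.2, 0.17, -0.5, 0, 0, 0, 0], [-0.26, 0.18, -0.56, 0, 0, 0, 0], [-0.3, 0.18, -0.6, 0, 0, 0, 0], [-0.3, 0.18, -0.6, 0, 0, 0, 0]]]'

```text
time_s: 18.62
tool_pos: [0.5282, 0.0086, 0.198]
tool_rot: [179.8, -0.2, 22.1]
force: [0.7, 0.1, 0.2]
grip_width: 0.0003
grasp_force: 0.0
```

Run:
```python
from st import *
blockw('w11')
```

```text
t 18.6167 own [-52.   19.9] z 198.0 rot [179.78  -0.2   22.15] Fown [ 0.7 -0.1  0.2]
74314 [385. 159.] rect own [13.2 13.3] [808.5 350.3] 84.8
```

View pics/w11.png

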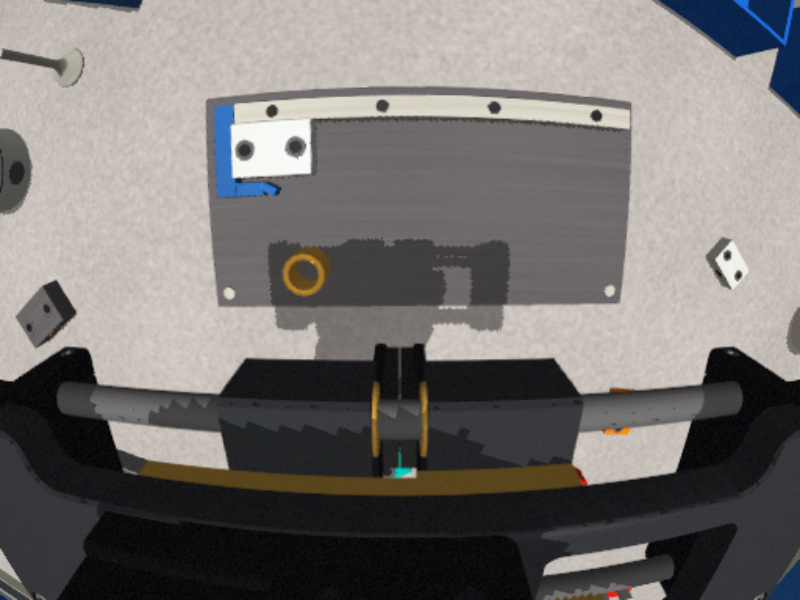

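The block at (271,149) sits flush in the pocket against both the rail and the stop. The bush at (305,272) is undisturbed and the arm is clear.

```bash
python3 -c "
from cell import env
print(env.sign_off())"
```

```text
the job is handed in; nothing more can be done
None
```

The aluminium block was pushed flat onto the rail, slid into the corner pocket and seated against both the rail and the end stop, with the arm clear and nothing else seen to move; the job was handed in at about 19 s (no verdict returned).

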